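Refit the cartridge bank of a chromatograph

TASK

First shut the ball valve, turning its lever right against the stop so that it stands across the pipe. With the valve shut, stand every white cartridge on the bench in the bay as one straight row butted flush against the dark manifold block and against each other, close the row with the brass end plate pushed flush behind the last one, and turn the selector to the click whose number equals the number of cartridges fitted. Then open the valve fully again, and leave the other things on the bench undisturbed.

Things in the scene. Friction and masses are not known exactly. Their poses are not given: they have to be found in the camera images.
- bay: fixed bay: a flat aluminium floor plate 78 mm wide and 6 mm thick, with a dark steel manifold block (78 mm across, 45 mm deep, 66 mm tall) standing at its -y end. Origin: on the bench under the plate's middle. x runs across the channel, y along it, z up. Two rails, 6 mm wide and rising 6 mm above the floor plate, run along the 240 mm channel and leave 54 mm between them; the channel's far (+y) end is open.
- bay_wall (a point): the foot of the manifold block's flat face, on the channel's centre line and on top of the floor plate (6 mm above the bench). Axes as the bay's: the row of cartridges begins here and grows along +y; the face is the plane y = 0.
- cartridge1: white box-shaped filter cartridge with a green band, 46 mm (its x) by 36 mm (its y) by 50 mm tall, about 0.16 kg, sliding freely; a 4 mm high button on the top's middle is only for look. Two to four of the four cartridges are present, standing upright on the bench (absent ones read None). Origin: centre of the underside. In the bay its 46 mm side lies across the channel (either way round), so each takes 36 mm of the row.
- cartridge2: white box-shaped filter cartridge with a green band, 46 mm (its x) by 36 mm (its y) by 50 mm tall, about 0.16 kg, sliding freely; a 4 mm high button on the top's middle is only for look. Two to four of the four cartridges are present, standing upright on the bench (absent ones read None). Origin: centre of the underside. In the bay its 46 mm side lies across the channel (either way round), so each takes 36 mm of the row.
- cartridge3: white box-shaped filter cartridge with a green band, 46 mm (its x) by 36 mm (its y) by 50 mm tall, about 0.16 kg, sliding freely; a 4 mm high button on the top's middle is only for look. Two to four of the four cartridges are present, standing upright on the bench (absent ones read None). Origin: centre of the underside. In the bay its 46 mm side lies across the channel (either way round), so each takes 36 mm of the row.
- cartridge4: white box-shaped filter cartridge with a green band, 46 mm (its x) by 36 mm (its y) by 50 mm tall, about 0.16 kg, sliding freely; a 4 mm high button on the top's middle is only for look. Two to four of the four cartridges are present, standing upright on the bench (absent ones read None). Origin: centre of the underside. In the bay its 46 mm side lies across the channel (either way round), so each takes 36 mm of the row.
- end_plate: brass block with two black stripes on top, 46 mm (its x) by 24 mm (its y) by 50 mm tall, 0.25 kg. Origin: centre of the underside. It stands last in the row, its 46 mm side across the channel; pushed flush, its origin lies 36 mm x (number of cartridges) + 12 mm from the manifold face.
- valve (a joint): angle of the ball valve's lever, rad: 0 = open, the lever along the pipe; 1.571 = shut, the lever across the pipe; hard stops at both ends. It grows clockwise seen from above. Stiff by friction only (about 0.2 N m) and stays where it is left.
- valve_axis (a point): point on the vertical axis of the valve lever, at the height of the lever's middle (105 mm above the bench). Its axes are fixed with the valve's stand: the pipe lies along x (its top is 66 mm above the bench); the open lever points along -x and the shut lever along +y.
- valve_grip (a point): middle of the lever's black grip, 75 mm from the valve axis, 105 mm above the bench. It turns with the lever; its -x axis points outward along the lever. The grip is 75 mm long, 16 mm wide and 22 mm high, with free space around and 28 mm of clear height between it and the pipe below.
- selector (a joint): angle of the selector turret, rad, growing anticlockwise seen from above. It clicks into six sprung positions 0.698 rad (40 degrees) apart: click number k is at (k - 1) x 0.698, so click 1 = 0 and click 6 = 3.491; stops lie 0.12 rad beyond clicks 1 and 6. It starts at or near click 5 or 6. About 0.1 N m takes it over from click to click; let go within about 0.25 rad of a click, it springs into it.
- selector_grip (a point): on the vertical axis of the selector, 62 mm above the bench, at the height to grip. It turns with the turret; its +x axis points along the bar grip to the red pointer. The black bar grip is 72 mm long (along x), 18 mm wide and 36 mm high, from 40 to 76 mm above the bench, on a disc 88 mm across.
- selector_base: fixed round white housing of the selector, 136 mm across and 30 mm high, origin under its middle on the bench. The red pointer lies along its +x at click 1 and turns 40 degrees anticlockwise for each click. Groups of one to six blue dots on the rim mark the clicks.
- jar: amber jar, 42 mm across, 55 mm tall, among the cartridges; leave it. Origin: centre of the underside.
- beaker: small glass beaker, 44 mm across, 55 mm tall, among the cartridges; leave it. Origin: centre of the underside.
- bottle: amber bottle, 70 mm across, 150 mm tall, on the far side; leave it. Origin: centre of the underside.
- wrench: steel wrench 140 mm long, lying near the robot on the right; leave it. Origin: under its middle.
- screwdriver: screwdriver 200 mm long lying on the far left; leave it. Origin: under its middle.
- mouse: black computer mouse, 100 by 60 by 30 mm, on the far side; leave it. Origin: centre of the underside.

How it is judged:
By the outcome, as a careful person would: the job done as asked, in the order asked, and still so for the second after the job is handed in, with the robot touching nothing.
Of cartridge1, cartridge2, cartridge3, cartridge4 only 2 to 4 are there at a start; the rules pass over those that are not, and their reading is None.
At some moment in a run one of cartridge1, cartridge2, cartridge3, cartridge4 may be knocked a few centimetres aside while the robot is not near it.
It also fails if it takes over 210 s, if anything falls off the work surface, if the arm or the gripper's body presses on something with over 40 N, if the wrist force passes 120 N, or if a joint passes its speed limit or range.

ROBOT

A 6-joint arm with a two-finger parallel gripper is mounted at the origin on the work surface. World frame = base frame: x ahead of the robot, y to its left, z up, the work surface at z = 0. Lengths are in mm, angles in rad, forces in N, time in s.
With the tool pointing down it reaches from about 400 to 825 mm from the base axis. Payload 7 kg.
Tool frame: the origin (TCP) lies at the very end of the fingers, on their centre line; the grasp point (between the pads) lies 19 mm behind it; z points along the fingers, y is the direction in which the jaws open and shut (so a half turn about z gives the same grasp; the last joint's range is limited). The gripper opens to 85 mm and grips with 20 to 120 N. Pads are 22 mm wide; open, the fingers measure 114 mm over their backs; the gripper's body (76 mm by 85 mm) begins 54 mm behind the grasp point. The pads swing forward as they close: fully open they stand 13 mm farther back than shut.
Start: joints at [1.52, 0.359, 0.012, 0, -1.224, -0.288], TCP at [224.348, 636.603, 231.302] pointing down, gripper open.
Joint ranges: [-3.07, 3.07], [-1.43, 2.12], [-1.02, 1.25], [-3.03, 1.67], [-3.05, -0], [-3.03, 3.03]. Speed limits (rad/s): [2.39, 2.39, 3.01, 3.14, 3.14, 3.14].

INTERFACE

Orientations are given as a 3x3 rotation matrix whose columns are the frame's x, y, z axes.
In Python, from workcell import ctrl gives the robot as it stands. Calls block until the motion is done:
- ctrl.move_to(position, orientation): joint-space move of the TCP to a pose.
- ctrl.movel(position, rotation=None, velocity=150): straight line of the TCP; rotation=None keeps the orientation; velocity is the mean speed in mm/s.
- ctrl.move_joints(angles): joint-space move.
- ctrl.grip(opening, grasp_force=None): opening from 0.0 (shut) to 1.0 (fully open); grasp_force is the grip in N (None keeps the last); returns when the fingers have stopped.
- ctrl.pause(seconds).
- ctrl.inverse_kinematics(position, orientation): joint angles nearest the present ones, or None.
- ctrl.get_obs(): the state.
- ctrl.capture(name): name is "scene" or "top"; returns the picture (480x640x3 uint8, blue, green, red); there is no depth.
- ctrl.calibration(name): a dict with "vertical_fov" (degrees; the focal length in pixels is half the picture's height over the tangent of half this angle, whatever the lens; pixels are square), "cx", "cy" (the principal point, pixels), "D" ([k1, k2, p1, p2, k3] as OpenCV has them; the pictures are not rectified), "world_to_cam" (4x4, takes a point from world to camera coordinates). Camera axes: x right, y up, looking along -z (the intrinsics and any distortion apply to the point x, -y, -z); pixel columns grow to the right and rows downward; lengths in mm; the calibration is good to about 2 mm. A picture is of the moment at which its call begins. calibration takes no time and is no camera call.
A pose or a line that the arm cannot do raises ctrl.Unreachable and nothing moves.
- ctrl.sign_off(): hands the job in, once; it reports no verdict.
The state is a dict: "clock": time; "joint_pos": joint angles; "qd": joint speeds; "joint_torque": joint torques, N m; "tool_pos": TCP position; "tool_rot": TCP orientation; "ft_force": force on the tool from outside, world axes, zero at the start; "wrist_torque": the same for the moment, N m; "gripper_width": opening from 0.0 (shut) to 1.0 (fully open).
Only numpy, scipy, OpenCV 4.12 (cv2) and the standard library are available. Lean on these libraries where they do the work, as an engineer would, in place of code of your own. Each camera call takes 0.05 s, during which the arm holds its last target. There are 200 camera calls.

## Working session

There is one attempt and no reset: what is moved stays moved. The work goes in short steps, each a Python script; the robot and the scene stay as the last script left them, time stands still between calls to the robot, and variables do not carry over. Pictures are saved under pics/ and viewed, about 12 in all and at most 16, crops included, and the job is handed in when it is done.

```bash
ls; mkdir -p pics
python3 - <<'E'
from workcell import ctrl
import cv2, numpy as np
for n in("scene","top"):
    cv2.imwrite(f"pics/{n}0.png",ctrl.capture(n)); c=ctrl.calibration(n)
    M=np.array(c["world_to_cam"]); print(n,c, -M[:3,:3].T@M[:3,3])
print(ctrl.get_obs())
E
```

```text
pics
scene {'vertical_fov': 49.74051806137973, 'cx': 326.6481281967181, 'cy': 245.07761644814772, 'D': array([-0.04601013,  0.        ,  0.        ,  0.        ,  0.        ]), 'world_to_cam': array([[ 3.59118279e-01,  9.33283877e-01,  3.90714474e-03,
        -1.92383221e+02],
       [-5.81327436e-01,  2.20409940e-01,  7.83248282e-01,
         2.81872839e+02],
       [ 7.30131820e-01, -2.83550105e-01,  6.21696762e-01,
        -1.55456891e+03],
       [ 0.00000000e+00,  0.00000000e+00,  0.00000000e+00,
         1.00000000e+00]])} [1367.98897503 -323.37759576  746.44571092]
top {'vertical_fov': 52.388760650410326, 'cx': 322.31031417608295, 'cy': 243.92225392330542, 'D': array([-0.05504127,  0.        ,  0.        ,  0.        ,  0.        ]), 'world_to_cam': array([[-1.23886428e-02, -9.99923201e-01, -3.38174454e-04,
        -1.85299123e+01],
       [ 9.99220805e-01, -1.23926137e-02,  3.74727465e-02,
        -5.70603825e+02],
       [-3.74740595e-02,  1.26325520e-04,  9.99297593e-01,
        -1.22733552e+03],
       [ 0.00000000e+00,  0.00000000e+00,  0.00000000e+00,
         1.00000000e+00]])} [ 523.93640845  -25.44471815 1247.84926081]
{'clock': 0.1, 'joint_pos': array([ 1.52009597e+00,  3.59297069e-01,  1.11570437e-02, -2.92351237e-04,
       -1.22411182e+00, -2.88100140e-01]), 'qd': array([-0.00162404, -0.0020218 ,  0.0028635 ,  0.00273936, -0.00053702,
        0.00012452]), 'joint_torque': array([-2.46403528e-03, -5.84766555e+01,  2.94108135e+01,  6.95473239e+00,
       -3.20047606e-03,  8.75019651e-06]), 'tool_pos': array([224.22783541, 636.21195884, 230.47491881]), 'tool_rot': array([[ 9.43120947e-01, -3.32449634e-01, -3.48367048e-04],
       [-3.32449782e-01, -9.43119860e-01, -1.43969486e-03],
       [ 1.50074146e-04,  1.47362093e-03, -9.99998903e-01]]), 'ft_force': array([ 0.49349572, -0.23963544,  0.15660544]), 'wrist_torque': array([-0.04981176,  0.01015402, -0.02080441]), 'gripper_width': 0.9981090282796691}
```

View pics/scene0.png

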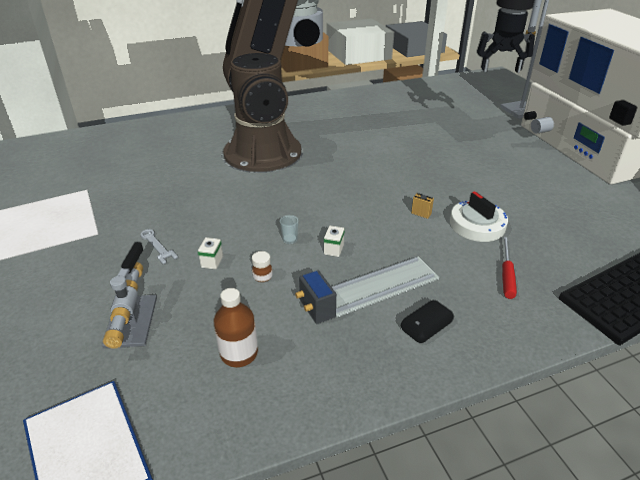

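View pics/top0.png

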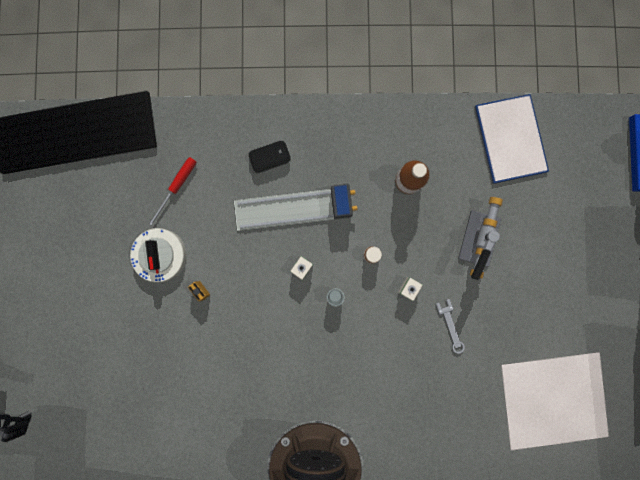

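```bash
cat > h.py <<'E'
import cv2, numpy as np
from workcell import ctrl
def cam(n):
    c=ctrl.calibration(n); f=240/np.tan(np.radians(c["vertical_fov"])/2)
    K=np.array([[f,0,c["cx"]],[0,f,c["cy"]],[0,0,1]]); return K,np.array(c["D"]),np.array(c["world_to_cam"])
def ray(n,uv):
    K,D,M=cam(n); uv=np.array(uv,float).reshape(-1,1,2)
    p=cv2.undistortPoints(uv,K,D).reshape(-1,2)
    d=np.c_[p[:,0],-p[:,1],-np.ones(len(p))]@M[:3,:3]
    return -M[:3,:3].T@M[:3,3],d
def plane(n,uv,z):
    o,d=ray(n,uv); return o+d*((z-o[2])/d[:,2])[:,None]
def tri(uvs,uvt):
    """two-view point and residual gap"""
    o1,d1=ray("scene",[uvs]);o2,d2=ray("top",[uvt]);d1,d2=d1[0],d2[0]
    s=np.linalg.lstsq(np.c_[d1,-d2],o2-o1,rcond=None)[0]
    a,b=o1+s[0]*d1,o2+s[1]*d2; return (a+b)/2,np.linalg.norm(a-b)
def project(n,P):
    K,D,M=cam(n); P=np.atleast_2d(P).astype(float)
    q=P@M[:3,:3].T+M[:3,3]
    q=q*[1,-1,-1]
    return cv2.projectPoints(q.reshape(-1,1,3),np.zeros(3),np.zeros(3),K,D)[0].reshape(-1,2)
def crop(im,x,y,w,h,k):
    return cv2.resize(im[y:y+h,x:x+w],None,fx=k,fy=k,interpolation=cv2.INTER_CUBIC)
E
python3 - <<'E'
from h import *
t=cv2.imread("pics/top0.png"); s=cv2.imread("pics/scene0.png")
C=np.zeros((600,800,3),np.uint8)
def put(a,x,y): 
    a=a[:600-y,:800-x]; C[y:y+a.shape[0],x:x+a.shape[1]]=a
put(crop(t,228,178,132,60,4),0,0)      # bay 528x240
put(crop(t,455,190,60,98,4),530,0)     # valve 240x392
put(crop(t,125,222,90,84,4),0,242)    # selector + plate
put(crop(t,285,250,35,35,4),362,242)
put(crop(t,395,272,35,35,4),362,384)
cv2.imwrite("pics/m1.png",C)
C=np.zeros((600,800,3),np.uint8)
put(crop(s,292,255,150,70,4),0,0)
put(crop(s,100,235,62,115,3),602,0)
put(crop(s,408,185,107,60,4),0,285)
put(crop(s,195,230,32,42,4),430,285); put(crop(s,318,220,32,42,4),430,455)
cv2.imwrite("pics/m2.png",C)
E
```

```text
(no output)
```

View pics/m1.png

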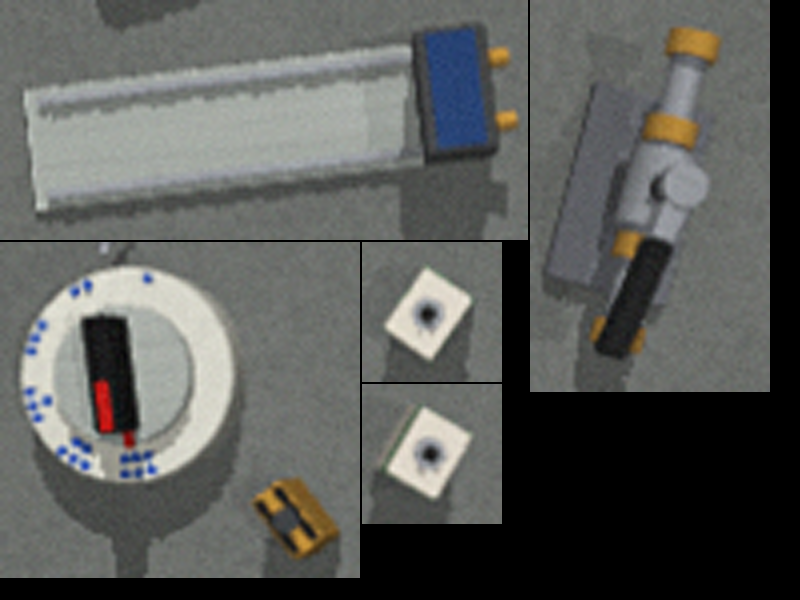

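View pics/m2.png

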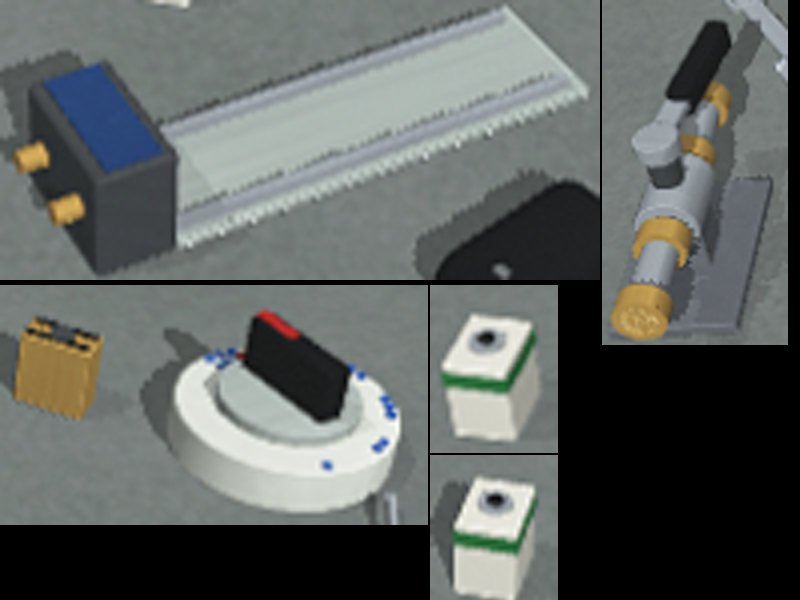

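The top view shows two cartridges, at (301,268) and (411,289). There's a plate at (199,291), the selector at (157,255) with its pointer at the six-dot group, the valve open with its hub at (494,236), and the bay wall at about (333,202). The scene view agrees: only two cartridges. Next I'll measure.

```bash
cat >> h.py <<'E'
def blob(mask,x,y,w,h):
    m=np.zeros_like(mask); m[y:y+h,x:x+w]=mask[y:y+h,x:x+w]
    cs=cv2.findContours(m,cv2.RETR_EXTERNAL,cv2.CHAIN_APPROX_NONE)[0]
    return max(cs,key=cv2.contourArea) if cs else None
def cen(c):
    m=cv2.moments(c); return np.array([m["m10"],m["m01"]])/m["m00"]
def whites(im):
    return cv2.inRange(im,(150,160,170),(255,255,255))
def rect(n,c,z):
    """min-area rectangle of a contour (filled pixels) cast onto height z: centre, sides, angle of long side"""
    P=plane(n,c.reshape(-1,2),z)[:,:2].astype(np.float32)
    b=cv2.boxPoints(cv2.minAreaRect(P)); e=[b[1]-b[0],b[2]-b[1]]
    L=[np.linalg.norm(v) for v in e]; i=int(np.argmax(L))
    return b.mean(0),L[i]+2,L[1-i]+2,np.arctan2(e[i][1],e[i][0])%np.pi
def carts(im):
    """white tops in the top view -> list of (centre, long, short, angle)"""
    out=[]
    for c in cv2.findContours(whites(im),cv2.RETR_EXTERNAL,cv2.CHAIN_APPROX_NONE)[0]:
        if 120<cv2.contourArea(c)<420:
            r=rect("top",c,50)
            if 38<r[1]<56 and 28<r[2]<46: out.append((r,cen(c)))
    return out
E
python3 - <<'E'
from h import *
np.set_printoptions(precision=1,suppress=True)
t=cv2.imread("pics/top0.png"); s=cv2.imread("pics/scene0.png")
for r,c in carts(t): print("cart",c,r)
# cartridge via black button dots: two views
def dark(im,v=70): return cv2.inRange(im.max(2),0,v)
for bt,bs in (((290,255,24,26),(325,225,18,14)),((400,277,24,26),(200,236,18,14))):
    ct,cs=cen(blob(dark(t,110),*bt)),cen(blob(dark(s,110),*bs)); print("button",ct,cs,tri(cs,ct),plane("top",[ct],54))
# plate
hs=cv2.cvtColor(t,cv2.COLOR_BGR2HSV); m=cv2.inRange(hs,(10,90,60),(30,255,255))|dark(t,60)
c=blob(m,186,278,30,26); print("plate",cen(c),rect("top",c,50))
# blue label
m=cv2.inRange(hs,(100,120,40),(125,255,255)); c=blob(m,325,180,35,42); print("label",cen(c),rect("top",c,66))
a=lambda p:np.array(p)/4+[228,178]-0.375
print("block top",plane("top",[a(p) for p in((414,32),(484,25),(497,152),(428,160))],66))
print("far end z6",plane("top",[a(p) for p in((22,92),(40,210))],9))
# scene block top corners & plate ends
b=lambda p:np.array(p)/4+[292,255]-0.375
print("S block top",plane("scene",[b(p) for p in((177,155),(100,185),(30,90),(105,63))],66))
print("S plate end z12",plane("scene",[b(p) for p in((503,8),(587,92))],6))
# valve
ct=cen(blob(dark(t,60),465,240,35,42)); cs=cen(blob(dark(s,50),118,238,30,34))
print("grip",ct,cs,tri(cs,ct),plane("top",[ct],105))
print("hub",tri(((657-602)/3+100,140/3+235),((685-530)/4+455,185/4+190)),plane("top",[[493.5,236]],115))
# selector
m=cv2.inRange(t,(130,140,140),(255,255,255)); c=blob(m,120,215,75,75)
P=plane("top",c.reshape(-1,2),30)[:,:2]
from scipy.optimize import least_squares
cx=P.mean(0)
for _ in range(4):
    far=P[(P-cx)@(cx-np.array([524,-25]))>0]
    cx=least_squares(lambda q:np.hypot(*(far-q).T)-68,cx).x
print("sel",cx,P.mean(0),np.hypot(*(far-cx).T).std())
m=cv2.inRange(hs,(105,120,80),(130,255,255)); 
ys,xs=np.nonzero(m[222:290,125:190]); D=plane("top",np.c_[xs+125,ys+222],30)[:,:2]-cx
ang=np.degrees(np.arctan2(D[:,1],D[:,0])); print("dots ang",np.sort(ang),np.median(np.hypot(*D.T)))
m=cv2.inRange(t,(0,0,120),(70,70,255)); c=blob(m,140,235,30,45); print("red",cen(c),rect("top",c,76))
c=blob(dark(t,60)|m,140,230,30,50); print("bar",cen(c),rect("top",c,76))
E
```

```text
cart [411.4 288.7] (array([ 456.1, -242.8], dtype=float32), np.float32(47.08078), np.float32(36.60654), np.float32(2.588452))
cart [301.  267.3] (array([512.1,  27.5], dtype=float32), np.float32(46.86575), np.float32(36.712624), np.float32(2.5414047))
cart [373.5 254. ] (array([ 542.5, -151. ], dtype=float32), np.float32(38.90866), np.float32(36.39369), np.float32(1.5579998))
button [302.3 276. ] [333.9 230.9] (array([492.1,  29.3,  38.1]), np.float64(9.293800695076671)) [[490.9  24.3  54. ]]
button [409.  298.3] [208.5 243. ] (array([ 431.2, -240.6,   33.7]), np.float64(2.442846568206233)) [[ 433.  -235.8   54. ]]
plate [199.  290.4] (array([457.8, 280.6], dtype=float32), np.float32(51.916035), np.float32(35.99558), np.float32(0.6400336))
label [341.6 199.7] (array([675.5, -73.7], dtype=float32), np.float32(71.2276), np.float32(31.912766), np.float32(0.108933605))
block top [[710.2 -48.8  66. ]
 [713.9 -91.6  66. ]
 [636.2 -98.3  66. ]
 [631.8 -56.3  66. ]]
far end z6 [[683.9 200.9   9. ]
 [608.3 189.8   9. ]]
S block top [[712.3 -49.5  66. ]
 [718.2 -90.5  66. ]
 [644.1 -99.8  66. 
[... 281 characters left out ...]
 580.  -426.5  115. ]]
sel [554.1 368.1] [541.5 395.3] 19.25069472915731
dots ang [  9.9  12.   12.5  42.9  44.4  44.4  45.9  50.1  51.4  71.5  73.1  78.7
  79.   84.1  84.3 100.9 106.  106.2 106.6 107.2 107.8 107.8 111.5 113.
 128.5 129.2 129.8 130.5 130.7 132.  133.3 134.7 135.9 136.2 137.5 137.7
 139.8 141.2 142.3 155.6 156.8 157.7 158.8 159.8 160.  160.6 161.3 162.
 163.6 164.2 165.9 166.4 168.4 170.8 171.8 172.1 174.1 174.3] 73.14554362494246
red [150.6 262.4] (array([528.1, 390.3], dtype=float32), np.float32(28.656862), np.float32(9.356384), np.float32(3.141318))
bar [152.3 254.6] (array([543.4, 385.8], dtype=float32), np.float32(81.09958), np.float32(27.804453), np.float32(0.1249499))
```

Run:
```python
from h import *
from scipy.optimize import least_squares
np.set_printoptions(precision=1,suppress=True)
t=cv2.imread("pics/top0.png"); s=cv2.imread("pics/scene0.png")
hs=cv2.cvtColor(t,cv2.COLOR_BGR2HSV)
dark=lambda im,v:cv2.inRange(im.max(2),0,v)
a=lambda p:np.array(p)/4+[228,178]-0.375
P=plane("top",[a(p) for p in((22,92),(413,45),(40,210),(425,165))],6)[:,:2]; print("plate edges",P,[np.arctan2(*(P[i+1]-P[i])) for i in(0,2)])
c=blob(dark(t,60),465,240,35,42); r=rect("top",c,112); print("grip rect",r,np.degrees(r[3]))
def orange(im):
    h=cv2.cvtColor(im,cv2.COLOR_BGR2HSV); return cv2.inRange(h,(10,110,60),(30,255,255))
for n,im,b in(("top",t,(465,190,50,98)),("scene",s,(98,240,55,110))):
    m=np.zeros((480,640),np.uint8); x,y,w,h=b; m[y:y+h,x:x+w]=orange(im)[y:y+h,x:x+w]
    k,l,st,ce=cv2.connectedComponentsWithStats(m)
    for i in range(1,k):
        if st[i][4]>10: print(n,st[i],ce[i],plane(n,[ce[i]],48))
# selector: white housing outline
m=cv2.inRange(t,(95,95,95),(255,255,255)); m=cv2.morphologyEx(m,cv2.MORPH_OPEN,np.ones((5,5))); c=blob(m,122,220,70,70)
P=plane("top",c.reshape(-1,2),30)[:,:2]; cx=P.mean(0)
for _ in range(5):
    far=P[(P-cx)@(cx-np.array([524,-25]))>0]; cx=least_squares(lambda q:np.hypot(*(far-q).T)-67,cx,loss="soft_l1").x
print("sel",cx,P.mean(0),np.ptp(P,axis=0),np.hypot(*(far-cx).T).std(),cv2.boundingRect(c))
m=cv2.inRange(hs,(105,110,60),(130,255,255)); ys,xs=np.nonzero(m[222:292,125:190]); D=plane("top",np.c_[xs+125,ys+222],30)[:,:2]
q=least_squares(lambda q:np.hypot(*(D-q[:2]).T)-q[2],[*cx,60],loss="soft_l1").x; print("dots circ",q)
k,l,st,ce=cv2.connectedComponentsWithStats(cv2.dilate(m[222:292,125:190],np.ones((3,3))))
for e,z in zip(ce[1:],st[1:]):
    w=plane("top",[e+[125,222]],30)[0,:2]-q[:2]; print(np.degrees(np.arctan2(w[1],w[0])),np.hypot(*w),z[4])
```

```text
plate edges [[684.3 201.5]
 [711.2 -49.3]
 [608.5 190.3]
 [634.1 -55.9]] [np.float64(3.0346797634973424), np.float64(3.037736776330646)]
grip rect (array([ 514.5, -395. ], dtype=float32), np.float32(77.55306), np.float32(22.075201), np.float32(2.6982641)) 154.59914
top [489 197  14   9  83] [495.5 200.4] [[ 672.  -457.7   48. ]]
top [483 218  14   9  82] [489.6 222. ] [[ 618.2 -441.4   48. ]]
top [476 248   7   7  37] [478.9 250.6] [[ 547.5 -412.6   48. ]]
top [470 269   4   6  16] [471.5 271.5] [[ 496.2 -393.1   48. ]]
top [480 272   4   6  14] [481.6 274.8] [[ 487.8 -418.    48. ]]
scene [133 262  10  15  68] [138.5 267.8] [[ 480.4 -395.1   48. ]]
scene [126 280  11   9  59] [131.4 283.6] [[ 525.1 -413.    48. ]]
scene [110 307  20  17 159] [120.6 313.2] [[ 602.4 -438.8   48. ]]
scene [103 330  20  18 285] [113.  338.5] [[ 662.4 -456.    48. ]]
sel [568.6 412.6] [547.3 401.8] [174.3 176.2] 26.890720730715486 (122, 220, 70, 70)
dots circ [549.3 394.2  59.9]
-14.598686981824883 60.846048906582325 15
26.023134241198616 59.07886376679597 26
68.73821554444935 59.67112307356957 38
109.47285799670883 58.366423472003355 53
149.33684574882733 58.40730941638168 72
-171.72600026459304 59.37587312711761 79
```

```bash
cat >> h.py <<'E'
def R(a):
    y=np.array([np.cos(a),np.sin(a),0]); z=np.array([0,0,-1.]); return np.c_[np.cross(y,z),y,z]
HUB=np.array([580.8,-429.2]); SEL=np.array([549.0,393.7]); W=np.array([674.,-53.]); BY=0.106
xb=np.array([np.cos(BY),np.sin(BY)]); yb=np.array([-xb[1],xb[0]])
rad=np.radians
def st():
    o=ctrl.get_obs(); return o["clock"],o["tool_pos"].round(1),o["ft_force"].round(1),o["wrist_torque"].round(2),round(o["gripper_width"],3)
E
python3 - <<'E'
from h import *
np.set_printoptions(precision=2,suppress=True)
def q(p,a):
    r=ctrl.inverse_kinematics(np.array(p,float),R(a)); return None if r is None else np.array(r)
for k in(0,180):
    for L in(166,154.4,115,74,70):
        d=np.array([np.cos(rad(L)),np.sin(rad(L))]); print("valve",k,L,q([*(HUB+75*d),86],rad(L-90+k)))
    for L in(190,108,28,20): print("sel",k,L,q([*SEL,52],rad(L-90+k)))
    print("bay",q([*(W+18*yb),30],BY+rad(k)),q([*(W+84*yb),30],BY+rad(k)))
    print("carts",q([456,-243,25],2.588+rad(k)),q([512,27.5,25],2.541+rad(k)),q([456.5,287,25],.64+rad(k)))
E
```

```text
valve 0 166 [-0.38  0.44 -0.21  0.   -0.91 -1.43]
valve 0 154.4 [-0.36  0.44 -0.23  0.   -0.91 -1.66]
valve 0 115 [-0.29  0.45 -0.21  0.   -0.92 -2.42]
valve 0 74 None
valve 0 70 None
sel 0 190 [ 0.91  0.51 -0.19  0.   -0.87 -2.31]
sel 0 108 [ 0.91  0.51 -0.19  0.   -0.87  2.55]
sel 0 28 [ 0.91  0.51 -0.19  0.   -0.87  1.15]
sel 0 20 [ 0.91  0.51 -0.19  0.   -0.87  1.01]
bay [ 0.24  0.53 -0.21  0.   -0.83  3.01] [ 0.34  0.52 -0.23  0.   -0.82  2.91]
carts [-0.11  0.34 -0.58  0.   -0.65 -0.44] [ 0.44  0.33 -0.59  0.   -0.65 -1.04] [ 0.92  0.37 -0.53  0.   -0.67  2.86]
valve 180 166 [-0.38  0.44 -0.21  0.   -0.91  1.71]
valve 180 154.4 [-0.36  0.44 -0.23  0.   -0.91  1.48]
valve 180 115 [-0.29  0.45 -0.21  0.   -0.92  0.72]
valve 180 74 [-0.26  0.51 -0.1   0.   -0.96 -0.02]
valve 180 70 [-0.26  0.51 -0.09  0.   -0.97 -0.09]
sel 180 190 [ 0.91  0.51 -0.19  0.   -0.87  0.84]
sel 180 108 [ 0.91  0.51 -0.19  0.   -0.87 -0.6 ]
sel 180 28 [ 0.91  0.51 -0.19  0.   -0.87 -1.99]
sel 180 20 [ 0.91  0.51 -0.19  0.   -0.87 -2.13]
bay [ 0.24  0.53 -0.21  0.   -0.83 -0.13] [ 0.34  0.52 -0.23  0.   -0.82 -0.23]
carts [-0.11  0.34 -0.58  0.   -0.65  2.7 ] [ 0.44  0.33 -0.59  0.   -0.65  2.1 ] [ 0.92  0.37 -0.53  0.   -0.67 -0.28]
```

```bash
cat >> h.py <<'E'
def vpose(L,z=86): return np.array([*(HUB+75*np.array([np.cos(L),np.sin(L)])),z]),R(L+np.pi/2)
def swing(L0,L1,lim=14,vel=60,step=rad(6)):
    """turn the gripped lever along its arc until L1 or the stop is felt; returns last angle"""
    n=int(np.ceil(abs(L1-L0)/step)); s=np.sign(L1-L0)
    for L in np.linspace(L0,L1,n+1)[1:]:
        ctrl.movel(*vpose(L),velocity=vel); f=ctrl.get_obs()["ft_force"]
        t=-(f[:2]@np.array([-np.sin(L),np.cos(L)]))*s   # resistance along the motion
        print(round(np.degrees(L),1),"res",round(t,1),f.round(1))
        if t>lim: break
    return L
E
python3 - <<'E'
from h import *
L=rad(154.4)
ctrl.move_to(*vpose(L,190)); print(st())
ctrl.movel(*vpose(L,86),velocity=120); print(st())
ctrl.grip(0.0,30); print(st())
L=swing(L,rad(84)); L=swing(L,rad(66),step=rad(1.5),vel=15)
print(st())
cv2.imwrite("pics/v1.png",ctrl.capture("top"))
E
```

```text
(3.8333, array([ 513.6, -396.3,  190. ]), array([ 0.6, -0.1,  0.4]), array([-0.01,  0.05, -0.01]), 1.001)
(4.85, array([ 513.7, -397.1,   86.8]), array([ 0.7, -0.4,  0.5]), array([-0.02,  0.  ,  0.09]), 1.0)
(5.4833, array([ 513.2, -396.7,   86.3]), array([-0.4,  1.5,  3.1]), array([0.58, 0.18, 0.27]), 0.178)
148.5 res -2.9 [-0.6  3.7  3.7]
142.7 res -3.1 [-0.8  4.5  4.9]
136.8 res -2.1 [-1.5  4.4  5.7]
130.9 res -1.8 [-1.9  4.9  5.5]
125.1 res -1.8 [-1.4  5.2  5.8]
119.2 res -2.2 [-0.7  5.8  5.1]
113.3 res -0.7 [-1.4  5.1  6.2]
107.5 res -0.7 [-1.2  6.4  6.2]
101.6 res 1.4 [-2.7  6.1  6.6]
95.7 res 1.5 [-2.1  5.1  6.6]
89.9 res 1.7 [-1.7  6.8  7. ]
84.0 res 1.4 [-0.7  6.5  6.4]
82.5 res 2.4 [-1.7  5.2  5.6]
81.0 res 1.1 [-0.1  6.2  6. ]
79.5 res 2.8 [-1.8  5.4  5.9]
78.0 res 1.5 [-0.2  6.3  5.7]
76.5 res 4.0 [-2.7  6.1  6. ]
75.0 res 3.1 [-1.4  6.6  6.7]
73.5 res 4.7 [-2.8  7.   6.6]
72.0 res 11.4 [-8.8  9.7 11.2]
70.5 res 16.6 [-13.2  12.5  15.7]
(11.3333, array([ 601.6, -357.1,   86.1]), array([-13.2,  12.5,  15.7]), array([4.02, 5.  , 1.33]), 0.182)
```

```bash
cat >> h.py <<'E'
def look(): 
    im=ctrl.capture("top"); return im,[r for r,c in carts(im) if r[1]-r[2]>6]
def leverangle(im):
    c=blob(cv2.inRange(im.max(2),0,60),440,200,70,90)
    r=rect("top",c,112); return r[0],r[1],r[2],np.degrees(r[3]),np.degrees(np.arctan2(*(r[0]-HUB)[::-1]))
E
python3 - <<'E'
from h import *
ctrl.grip(1.0); p=ctrl.get_obs()["tool_pos"]; print(st())
ctrl.movel([p[0],p[1],200],velocity=150)
ctrl.move_to([330,-480,300],R(0.3+np.pi)); print(st())
im,c=look(); cv2.imwrite("pics/v2.png",im); print(c); print(leverangle(im))
C=np.hstack([crop(im,255,170,270,180,1.6) ,crop(im,440,200,80,96,3)]); cv2.imwrite("pics/v2c.png",C[:, :800])
E
```

```text
(12.0583, array([ 605.9, -358.6,   85.9]), array([-0.6, -0.6, -0. ]), array([ 0.02, -0.  ,  0.02]), 0.999)
(14.175, array([ 330.4, -479.8,  299.2]), array([ 0.9, -0.1,  0.7]), array([-0.01, -0.05,  0.01]), 1.001)
[(array([ 456.03033, -242.95999], dtype=float32), np.float32(47.155483), np.float32(36.968216), np.float32(2.5827985)), (array([512.28235 ,  27.424927], dtype=float32), np.float32(47.178837), np.float32(36.378445), np.float32(2.5186667))]
(array([ 600.4389 , -356.79037], dtype=float32), np.float32(77.8578), np.float32(22.49797), np.float32(69.06551), np.float64(74.8253191951873))
```

View pics/v2c.png

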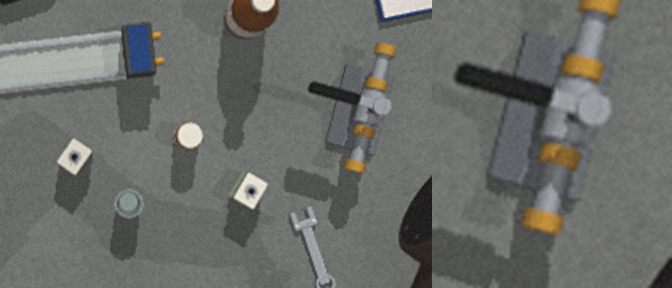

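```bash
cat >> h.py <<'E'
def pick(c,ang,z=22,force=45):
    ctrl.move_to([*c,130],R(ang)); ctrl.movel([*c,z],velocity=100)
    ctrl.grip(0.0,force); print("gripped",st()); 
    p=ctrl.get_obs()["tool_pos"]; ctrl.movel([p[0],p[1],150],velocity=120); print("lift",st())
def bay(y,z): return np.array([*(W+y*yb),z])
def place(yfinal,z=22,gap=22,lim=10):
    """lower into the channel ahead of the row's end, slide to it until felt, let go"""
    Rb=R(BY+np.pi)
    ctrl.move_to(bay(yfinal+gap,150),Rb); ctrl.movel(bay(yfinal+gap,z+9),velocity=100)
    f0=ctrl.get_obs()["ft_force"]
    for k in range(8):
        zz=z+8.5-0.7*k
        if zz<z+5: break
        ctrl.movel(bay(yfinal+gap,zz),velocity=15); f=ctrl.get_obs()["ft_force"]-f0
        if f[2]>3: break
    print("down",round(zz,1),f.round(1),st()); f0=ctrl.get_obs()["ft_force"]
    y=yfinal+gap
    while y>yfinal-8:
        d=3 if y>yfinal+8 else 1
        y-=d; ctrl.movel(bay(y,zz),velocity=25); g=(ctrl.get_obs()["ft_force"]-f0)[:2]@yb
        if g>lim: break
    o=ctrl.get_obs()["tool_pos"]; print("push end y",round(y,1),"actual",round((o[:2]-W)@yb,1),"F",round(g,1),st())
    ctrl.grip(1.0); ctrl.movel(bay(y,160),velocity=150)
E
python3 - <<'E'
from h import *
pick([456,-243],2.585); place(18); print(st())
E
```

```text
gripped (17.1583, array([ 456.3, -243. ,   22.6]), array([-0.7,  0.9,  6.2]), array([0.37, 0.46, 0.01]), 0.527)
lift (18.375, array([ 455.7, -242.9,  149.2]), array([-0.2, -1. , -1.1]), array([0.02, 0.01, 0.02]), 0.525)
down 27.7 [-2.6  1.2  8.1] (22.1583, array([669.9, -13.2,  28.6]), array([-2.6,  0.9,  6.3]), array([ 0.14,  1.07, -0.04]), 0.527)
push end y 18 actual 20.3 F 11.3 (25.2417, array([673.2, -32.7,  28.6]), array([-1.9, 12.3,  6.6]), array([ 4.24,  0.86, -0.21]), 0.53)
(26.7583, array([671.4, -35.1, 158.9]), array([ 0. ,  0. , -0.7]), array([ 0.02,  0.  , -0.01]), 1.003)
```

Run:
```python
from h import *
ctrl.move_to([300,420,300],R(0.64+np.pi)); im,c=look(); print(c); cv2.imwrite("pics/p1.png",im)
s=ctrl.capture("scene"); cv2.imwrite("pics/p1s.png",s)
C=np.vstack([crop(im,280,175,100,120,4)[:300,:400],crop(s,285,240,100,75,4)]); cv2.imwrite("pics/p1c.png",C)
# bay cartridge top at z=56
for cc in cv2.findContours(whites(im),cv2.RETR_EXTERNAL,cv2.CHAIN_APPROX_NONE)[0]:
    if 100<cv2.contourArea(cc)<600:
        r=rect("top",cc,56); print(r, ((r[0]-W)@xb,(r[0]-W)@yb))
```

```text
[(array([512.3927 ,  27.28896], dtype=float32), np.float32(47.54446), np.float32(36.71262), np.float32(2.5414047)), (array([674.7168 , -33.53663], dtype=float32), np.float32(46.61501), np.float32(36.517212), np.float32(3.1296272))]
(array([512.45044 ,  27.024818], dtype=float32), np.float32(47.316338), np.float32(36.538765), np.float32(2.5414042)) (np.float64(-152.1760700654072), np.float64(96.66786319949527))
(array([ 542.4407 , -150.40321], dtype=float32), np.float32(38.7144), np.float32(36.221306), np.float32(1.5580053)) (np.float64(-141.1263343554076), np.float64(-82.93732606324073))
(array([673.96155 , -33.496094], dtype=float32), np.float32(46.391483), np.float32(36.344322), np.float32(3.1296272)) (np.float64(2.0253083331068873), np.float64(19.398504162237774))
(array([ 748.2047 , -266.39056], dtype=float32), np.float32(32.008675), np.float32(31.742376), np.float32(3.1191182)) (np.float64(51.211155061963865), np.float64(-220.04383576165586))
```

View pics/p1c.png

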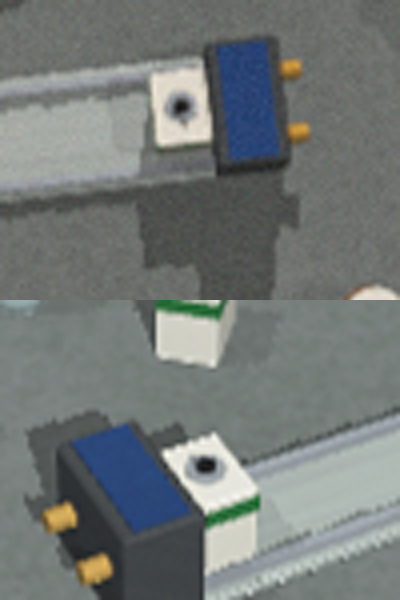

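The first cartridge stands against the manifold: in the top crop its edge runs parallel to the block's edge at (212,110), between the rails. Next is the second.

Run:
```python
from h import *
pick([512.3,27.3],2.541); place(54+2,gap=20); print(st())
ctrl.move_to([300,420,300],R(0.64+np.pi)); im,c=look(); print(c); cv2.imwrite("pics/p2.png",im)
s=ctrl.capture("scene"); cv2.imwrite("pics/p2s.png",s)
h=cv2.cvtColor(im,cv2.COLOR_BGR2HSV); m=cv2.inRange(h,(10,90,60),(30,255,255))|cv2.inRange(im.max(2),0,60)
b=blob(m,180,270,40,40); print(cen(b),rect("top",b,50))
C=np.vstack([crop(im,280,175,100,120,4)[:300,:400],crop(s,285,240,100,75,4)]); cv2.imwrite("pics/p2c.png",C)
```

```text
gripped (32.45, array([512.7,  27.4,  22.6]), array([-0.9,  0.4,  4.8]), array([ 0.15,  0.6 , -0.01]), 0.532)
lift (33.6667, array([512.1,  27.3, 149.2]), array([-0.9,  0.1, -2.2]), array([-0.01,  0.02, -0.  ]), 0.529)
down 27.7 [-1.4  0.7  7.2] (37.0583, array([666.1,  22.6,  28.6]), array([-1.9,  0.2,  5.7]), array([ 0.08,  1.16, -0.02]), 0.529)
push end y 54 actual 56.4 F 12.0 (40.625, array([669.4,   3.3,  28.7]), array([-2.8, 12.2,  6.9]), array([4.52, 1.07, 0.06]), 0.531)
(42.1417, array([6.676e+02, 6.000e-01, 1.589e+02]), array([-0.2,  0. , -0.9]), array([-0.05, -0.  , -0.02]), 0.999)
[]
[198.49718706 290.5302391 ] (array([457.81693, 280.6279 ], dtype=float32), np.float32(51.916035), np.float32(35.99558), np.float32(0.6400336))
```

View pics/p2c.png

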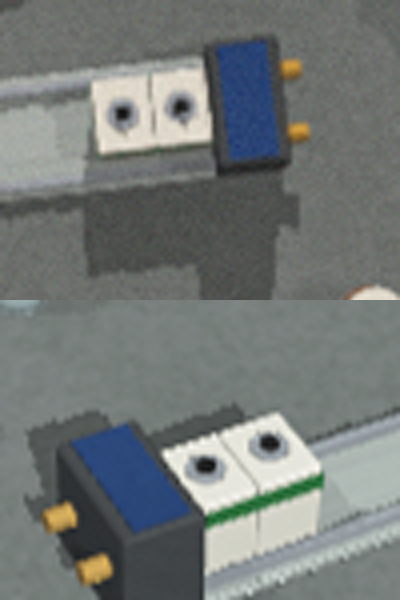

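Both stand flush in a straight row, and the contact readings were 36.1 mm apart. Next the end plate.

Run:
```python
from h import *
pick([456.5,286.9],0.64+np.pi); place(84+2,gap=20,lim=16); print(st())
ctrl.move_to([300,420,300],R(0.64+np.pi)); im,c=look(); cv2.imwrite("pics/p3.png",im)
s=ctrl.capture("scene"); cv2.imwrite("pics/p3s.png",s)
C=np.vstack([crop(im,270,175,110,120,5)[:300,:550],crop(s,290,235,110,60,5)]); cv2.imwrite("pics/p3c.png",C)
```

```text
gripped (47.0333, array([456.6, 287. ,  22.6]), array([-1.8, -0.3,  6.1]), array([-0.26,  0.59, -0.05]), 0.531)
lift (48.25, array([456.2, 286.6, 149.1]), array([-0.7, -0.4, -2. ]), array([-0.03,  0.01,  0.02]), 0.531)
down 27.7 [-3.7  0.5  7.3] (52.0333, array([662.9,  52.4,  28.6]), array([-3.4, -0. ,  5.6]), array([ 0.02,  1.08, -0.  ]), 0.528)
push end y 83 actual 86.5 F 17.7 (55.85, array([666.2,  33.2,  28.6]), array([-3.8, 17.7,  7.5]), array([ 6.26,  1.77, -0.24]), 0.529)
(57.3667, array([664.6,  29.4, 158.9]), array([-0.5, -0.3, -0.9]), array([-0.02, -0.  , -0.02]), 1.003)
```

View pics/p3c.png

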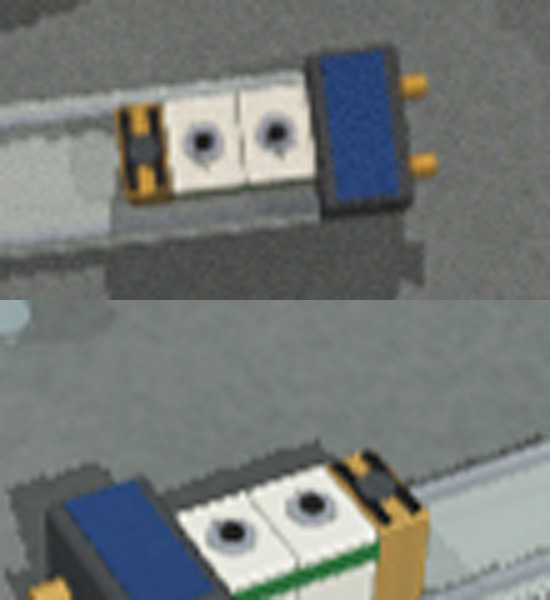

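The plate sits flush behind the row, 30.1 mm from the last contact against 30 expected. Now the selector goes from click 6 to click 2.

Run:
```python
from h import *
S=lambda L,z:([*SEL,z],R(rad(L+90)))
ctrl.move_to(*S(187.9,170)); ctrl.movel(S(0,48)[0],velocity=100); print(st())
ctrl.grip(0,40); print("grip",st())
for L in np.arange(187.9,27,-20)[1:]:
    ctrl.move_to(*S(L,48)); print(round(L,1),st()[2:4])
ctrl.grip(1.0); print(st()); ctrl.movel(S(0,170)[0])
ctrl.move_to([330,-480,300],R(0.3+np.pi)); print(st())
im,c=look(); cv2.imwrite("pics/s1.png",im)
cv2.imwrite("pics/s1c.png",np.hstack([crop(im,120,215,80,80,5),crop(im,270,180,100,80,4)[:400] if 0 else crop(im,270,180,80,80,5)]))
```

```text
(62.1583, array([549.4, 394.1,  48.8]), array([-0.6,  0.8,  0.1]), array([-0.03,  0.03,  0.04]), 0.998)
grip (62.7833, array([549.1, 393.1,  48.3]), array([ 0.4, -4.7,  3.8]), array([-1.31, -0.14, -0.06]), 0.204)
167.9 (array([ 0.5, -6.6,  5.2]), array([-2.22, -0.27,  0.01]))
147.9 (array([-0.3, -8. ,  6. ]), array([-2.92, -0.07, -0.05]))
127.9 (array([-2.5, -9.2,  8.5]), array([-3.29,  0.45,  0.06]))
107.9 (array([-4.7, -9.8,  9.9]), array([-3.52,  1.33, -0.11]))
87.9 (array([-7.1, -9.8, 12.3]), array([-3.71,  2.45, -0.01]))
67.9 (array([-11.5,  -9.1,  13.7]), array([-3.42,  3.65, -0.07]))
47.9 (array([-13.4,  -7.6,  15. ]), array([-2.79,  4.77, -0.01]))
27.9 (array([-15.9,  -6.1,  15.7]), array([-2.04,  5.66, -0.18]))
(66.85, array([549.1, 393.7,  47.9]), array([-0.3, -1.1,  0.6]), array([-0.03,  0.02, -0.04]), 0.998)
(71.0, array([ 330.4, -479.7,  299.9]), array([ 0.9, -0.2,  0. ]), array([-0.01,  0.01, -0.01]), 0.998)
```

View pics/s1c.png

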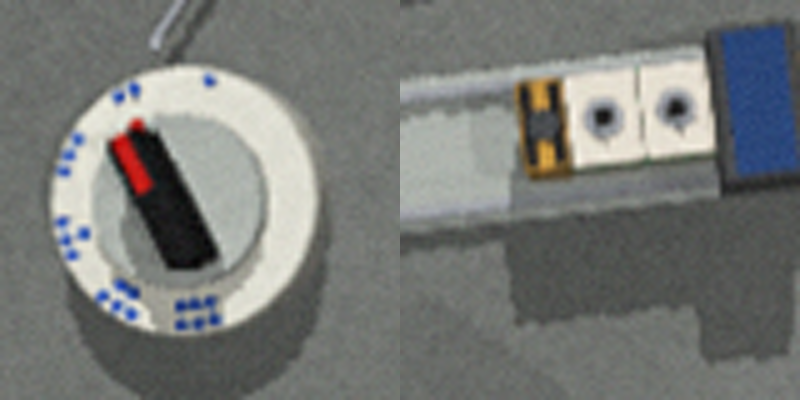

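The pointer is on the two-dot group, at crop (135,125) toward (127,92), and the row is still intact. Now I'll open the valve to its stop.

Run:
```python
from h import *
L=rad(73.9)
ctrl.move_to(*vpose(L,190)); ctrl.movel(*vpose(L,86),velocity=120); ctrl.grip(0.0,30); print(st())
L=swing(L,rad(155)); L=swing(L,rad(172),step=rad(1.5),vel=15,lim=15)
ctrl.grip(1.0); p=ctrl.get_obs()["tool_pos"]; print(st()); ctrl.movel([p[0],p[1],200])
ctrl.move_to([250,-520,300],R(0.3+np.pi)); print(st())
im,c=look(); s=ctrl.capture("scene"); cv2.imwrite("pics/e.png",im); cv2.imwrite("pics/es.png",s); print(leverangle(im))
C=np.hstack([crop(im,440,190,80,95,6),crop(s,98,235,60,114,5)]); cv2.imwrite("pics/ec.png",C)
```

```text
(73.9083, array([ 601.4, -357.1,   86.3]), array([-2.1,  1.3,  2.4]), array([0.38, 0.57, 0.  ]), 0.18)
79.7 res -1.7 [-1.4  1.7  3.4]
85.5 res -2.3 [-2.2  2.3  4.8]
91.3 res -2.1 [-2.1  2.6  5.2]
97.1 res -2.0 [-2.4  3.2  5.6]
102.9 res -1.3 [-2.2  3.7  6.4]
108.7 res -1.2 [-2.4  3.3  6.6]
114.4 res -0.6 [-2.4  3.8  5.3]
120.2 res -0.8 [-3.4  4.1  6.2]
126.0 res 1.4 [-1.9  5.   5.8]
131.8 res 1.6 [-2.3  5.   6.5]
137.6 res 1.6 [-2.8  4.8  7.3]
143.4 res 3.0 [-1.8  5.1  6.1]
149.2 res 3.7 [-1.8  5.3  6. ]
155.0 res 3.5 [-1.4  4.5  6.8]
156.4 res 3.6 [-2.3  4.9  6.9]
157.8 res 3.5 [-2.   4.5  6.1]
159.3 res 3.9 [-2.   4.9  6.6]
160.7 res 3.9 [-2.1  4.9  6.3]
162.1 res 3.7 [-1.5  4.4  6.1]
163.5 res 4.7 [-2.5  5.7  6.1]
164.9 res 13.0 [ 1.8 13.   9.2]
166.3 res 21.0 [ 1.6 21.2 11.7]
(80.6417, array([ 507.8, -411.6,   85.9]), array([-0.8, -0.3, -0.2]), array([-0.01,  0.02,  0.01]), 1.0)
(82.6917, array([ 250.6, -519.7,  299.1]), array([-0.2,  1.2,  0.2]), array([-0.07, -0.03,  0.02]), 1.001)
(array([ 510.65286, -405.78265], dtype=float32), np.float32(75.10961), np.float32(21.117908), np.float32(163.76085), np.float64(161.5393502315541))
```

View pics/ec.png

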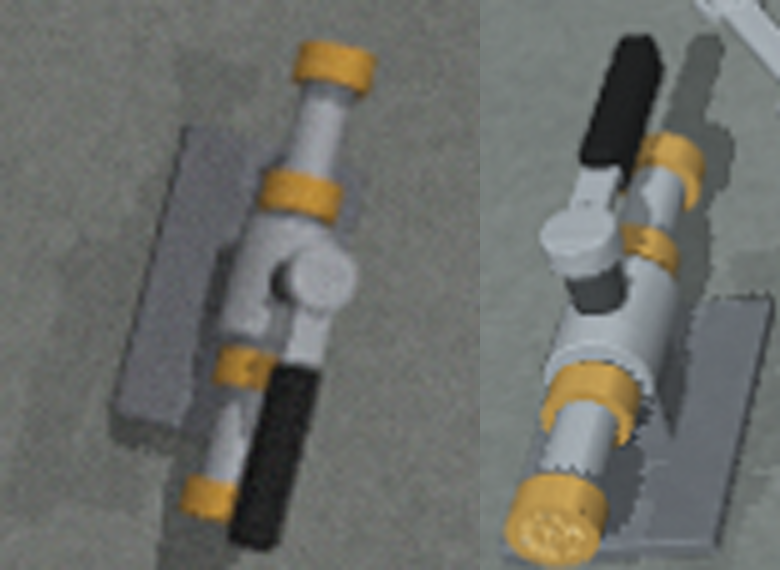

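View pics/e.png

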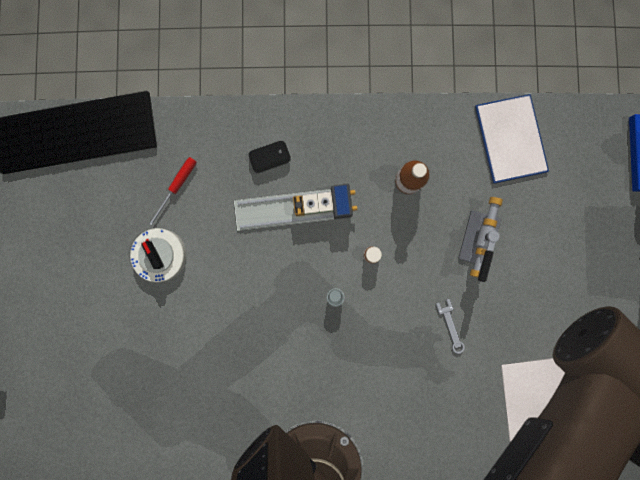

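The lever now lies along the pipe. The row, plate and selector are as left, and the jar, beaker, wrench, bottle, mouse and screwdriver haven't moved. Handing in.

Run:
```python
from h import *
print(st()); print(ctrl.sign_off())
```

```text
(82.7917, array([ 250.9, -519.6,  299. ]), array([-0.2, -0.4, -0.9]), array([-0.  , -0.01, -0.01]), 1.004)
the job is handed in; nothing more can be done
None
```

The job is done and handed in at 83 s on the robot's clock:

- **Valve shut:** I turned the lever until I felt the hard stop. The next picture showed it across the pipe.
- **Row:** only two cartridges were on the bench. Both were slid flush against the manifold and each other, with the end plate pushed up behind them. Contacts came at 20.3, 56.4 and 86.5 mm, so the spacings were 36.1 and 30.1 mm against 36 and 30 expected.
- **Selector:** turned from click 6 to click 2, and the pointer is on the two-dot group.
- **Valve reopened:** I turned it back to the open stop. The lever measured 163.8° and the pipe 163.9°.

The last pictures showed the row intact and the other things where they were. I saw no cartridge get knocked aside, and the highest force I read was about 25 N.

Some measurements disagreed:

- **Bay:** the manifold face is about 2 mm from where the pictures put it, and the channel looked about 250 mm long instead of 240. I placed the row by touch, so neither mattered.
- **Row position:** the first cartridge sits about 2 mm off the estimated channel centre line, within the 4 mm of play on each side.
- **Valve at the start:** the lever stood about 0.17 rad from fully open.
- **Lever angles:** in the shut check the lever's outline read 69° and its hub-to-grip line 75°, against 74° expected. In the open check that line read 161.5°. I relied on the felt stops, which came about 90° apart.

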